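Carry a swinging bar of freshly lacquered instrument parts to the drying stand

TASK

Take the bar of freshly lacquered zither parts by the yellow handle of its hanger, lift it out of the fork of the wooden brushing stand, still its swing so that it hangs quietly above the fork of the drying stand with the green rails for two seconds, then lower it gently until the hanger is seated in that fork with the bare tail between the green rails, and let go. The bar comes off its keeper rod swinging: do not touch it (the lacquer is wet), do not let it swing wildly or knock against the stands, and leave the other things on the bench alone.

Things in the scene. Friction and masses are not known exactly. Their poses are not given: they have to be found in the camera images.
- hanger: loose hanger, 0.16 kg: square steel cross-bar 14 x 14 mm, 190 mm long along its x axis, with an upright yellow handle on top of its middle. Origin: centre of the cross-bar, which is the pivot axis of the bar of parts; z up. At the start it lies in the fork of the brushing stand.
- handle (a point): grip point of the yellow handle, on the hanger 35 mm above its origin. The handle is 44 mm along the hanger's x, 16 mm thick along y and reaches from 7 to 57 mm above the origin; take it from above with the fingers closing along the hanger's y.
- parts_bar: wet: wooden bar 350 mm long (along y), 26 mm wide, top 24 mm below the pivot axis. Four lacquered feet (38 mm wide) stand on it at y = -154, -108, 108, 154 mm, up to 20 mm above the axis; pegs hang under it at y = -80, -50, 50, 80 mm to 94 mm below the axis. Nominal 0.44 kg, centre of mass 19 mm below the axis. Origin on the pivot axis at the hanger's origin; z from tail to handle.
- swing (a joint): angle (rad) of the bar about the hanger's x axis: 0 = bar level, tail straight down; positive = tail end to the hanger's +y side. About 0.26 at the start. Free it rocks at 1.74 s a swing, nominally angle'' = -13.0 angle - 1.33 a, a = acceleration of the pivot along the hanger's +y (m/s2), and goes on for over a minute. Beyond 0.5 the parts slip off their pins.
- tail_end (a point): lower end of the bar's bare wooden tail (24 mm along x, 8 mm along y), 175 mm below the pivot axis. At the start it rests on the outer (+y) side of the keeper rod; when the hanger has risen 10 to 15 mm it slips off over the rod and the bar starts rocking.
- brush_stand: fixed brushing stand on a dark wooden foot 200 x 220 x 16 mm. Origin: centre of its underside; z up. Two steel fork posts at x = -72 and 72 mm, 14 mm thick; notches 22 mm wide, sides upright for 15 mm, then flared lips up to 239 mm above the table: the hanger must rise 32 mm to be clear. A brass keeper rod 10 mm thick lies along x at y = 33 mm, 55 mm above the table.
- brush_seat (a point): where the hanger's origin is when seated in the brushing stand: 215 mm above the table, midway between the posts
- dry_stand: fixed drying stand on a steel drip tray 200 x 240 mm, rim 28 mm high. Origin: centre of its underside; z up. The same fork posts at x = -72 and 72 mm. Two green guide rails along x, inner faces at y = -22 and 22 mm, tops 60 mm above the table; the tail end hangs between them, 40 mm above the table, when the hanger is seated.
- dry_seat (a point): where the hanger's origin must end, seated in the drying stand: 215 mm above the table, midway between its posts, the cross-bar along the stand's x axis
- lacquer_jar: amber glass jar of lacquer, 72 mm wide, 85 mm tall, standing at the right of the bench; leave alone
- lacquer_bowl: red bowl, 100 mm wide, 45 mm tall, at the right; leave alone
- brush: brush 200 mm long lying beyond the brushing stand; leave alone
- chisel_a: chisel with yellow handle, 220 mm long, lying beyond the stands; leave alone
- chisel_b: chisel with brown handle, 220 mm long, lying beyond the stands; leave alone
- mallet: mallet 260 mm long lying at the left; leave alone
- offcut: light wooden offcut 110 x 45 x 22 mm lying between the stands; leave alone

How it is judged:
By the outcome, as a careful person would: the job done as asked, in the order asked, and still so for the second after the job is handed in, with the robot touching nothing.
It also fails if it takes over 51 s, if anything falls off the work surface, if the arm or the gripper's body presses on something with over 40 N, if the wrist force passes 120 N, or if a joint passes its speed limit or range.

ROBOT

A 6-joint arm with a two-finger parallel gripper is mounted at the origin on the work surface. World frame = base frame: x ahead of the robot, y to its left, z up, the work surface at z = 0. Lengths are in m, angles in rad, forces in N, time in s.
With the tool pointing down it reaches from about 0.325 to 0.775 m from the base axis. Payload 5.5 kg.
Tool frame: the origin (TCP) lies on the centre line of the jaws, within the pads' length; the fingertips stand 17 mm ahead of it and the grasp point (between the pads) lies 2 mm behind it; z points along the fingers, y is the line along which they close (so a half turn about z gives the same grasp; the last joint's range is limited). The gripper opens to 88 mm and grips with 3 to 60 N. Pads are 20 mm wide; open, the fingers measure 115 mm over their backs; the gripper's body (75 mm by 178 mm) begins 61 mm behind the grasp point.
Start: joints at [1.179, 0.091, 1.231, -0, 1.82, -0.057], TCP at [0.197, 0.567, 0.24] pointing down, gripper open.
Joint ranges: [-2.87, 2.87], [-0.86, 2.18], [0.17, 2.46], [-1.51, 4.65], [0.06, 2.69], [-2.65, 2.65]. Speed limits (rad/s): [2.57, 2.57, 3.01, 3.14, 3.14, 3.14].

INTERFACE

Orientations are given as a unit quaternion [w, x, y, z].
In Python, from cell import ctrl gives the robot as it stands.
- The arm moves only by the tool move_arm, never from a script. Its argument "moves" is a list of rows, each a list of 3 entries, a list of its own where there are three numbers: the shift along the world's x, y, z in cm, then the turn, a rotation vector about the world's x, y, z in degrees, then the opening, from 0 (shut) to 1 (fully open). A call has exactly 8 rows; each row shifts and turns the commanded pose from where the row before left it; what a row does not reach is not made up. A row lasts 1/10 s, in which the tool goes at most 50 mm and 8.59 degrees, less where a joint would pass 70% of its speed; a pose out of reach is approached as far as the arm can. A call is refused whole if a number of a shift passes 5 or a number of a turn 8.59, either way. A call with a gripper value outside its range is refused whole. The fingers move at their own pace and stop on an object; the grip force is fixed at half the most. Time passes only in rows, so rows that do not move let the fingers close, or fill a call up. It gives the time, the measured TCP pose, the force, the opening and the grip force at its end, in the units of the state.
- ctrl.sense(): the state, without advancing time (a new reading comes with each control period).
- ctrl.grab_frame(name): name is "scene" or "top" or "wrist"; returns (picture, depth): 400x640x3 uint8, red, green, blue; 400x640 float32, m along the optical axis (not along the pixel's ray), 0 where there is no reading.
- ctrl.camera_model(name): a dict with "fx", "fy", "cx", "cy" (pixels), "camera_from_world" (4x4, takes a point from world to camera coordinates). Camera axes: x right, y down, z forward; pixel columns grow to the right and rows downward; lengths in m; the calibration is good to about 2 mm. A picture is of the moment at which its call begins: read the wrist's pose just before it. camera_model takes no time and is no camera call; for the wrist camera it gives the pose at the moment of the call.
- ctrl.job_done(): hands the job in; it is judged then, once.
The state is a dict: "time": time; "joint_positions": joint angles; "joint_velocities": joint speeds; "joint_efforts": joint torques, N m; "tool_pos": TCP position; "ee_rot": TCP orientation; "force": force on the tool from outside, world axes, zero at the start; "ft_torque": the same for the moment, N m; "opening": opening from 0.0 (shut) to 1.0 (fully open); "grasp_force": force on a finger pad.
Only numpy, scipy, OpenCV 4.12 (cv2) and the standard library are available. Lean on these libraries where they do the work, as an engineer would, in place of code of your own. Each camera call takes 0.05 s, during which the arm holds its last target. There are 200 camera calls.

## Working session

There is one attempt and no reset: what is moved stays moved. The work goes in short steps, Python scripts to look and compute and a tool call to move; the robot and the scene stay as the last step left them, time stands still between calls to the robot, and variables do not carry over. Pictures are saved under pics/ and viewed, at most 10 in all, crops included, and the job is handed in when it is done.

Besides the shell and the picture viewer there is one more tool, called after ">>>" as name(argument=value, ...) on one line, values as JSON. move_arm: Moves the arm, as the interface text tells. Its arguments: {"type":"object","properties":{"moves":{"type":"array"}},"required":["moves"]}

```bash
mkdir -p pics; ls; python3 - <<'E'
from cell import ctrl
import cv2,numpy as np
s=ctrl.sense();print(s)
for n in("top","scene"):
    p,d=ctrl.grab_frame(n);np.savez(f"pics/{n}0.npz",p=p,d=d,**{k:np.array(v) for k,v in ctrl.camera_model(n).items()})
    cv2.imwrite(f"pics/{n}0.png",p[:,:,::-1])
    m=ctrl.camera_model(n);print(m)
E
```

```text
pics
{'time': 0.0, 'joint_positions': array([ 1.17930610e+00,  9.18527572e-02,  1.23185954e+00, -3.37697707e-05,
        1.81975510e+00, -5.66896079e-02]), 'joint_velocities': array([-5.38030423e-05, -1.50998387e-03, -9.51462934e-05, -8.81353427e-04,
       -1.58846624e-04,  6.86375959e-04]), 'joint_efforts': array([ 6.60535115e-04, -4.46452260e+01, -4.06445253e+01,  6.98657054e-02,
        2.91162851e-02, -1.24202943e-04]), 'tool_pos': array([0.1970609 , 0.5664564 , 0.23852536]), 'ee_rot': array([-1.92342624e-04,  1.66623578e-01,  9.86020134e-01, -9.17570174e-04]), 'force': array([0.66479708, 0.21632687, 0.3270005 ]), 'ft_torque': array([ 0.00750891, -0.02031279,  0.03365009]), 'grasp_force': 0.0, 'opening': 1.0012942627475838}
{'fx': 411.4465776657815, 'fy': 411.4465776657815, 'cx': 318.1552330018663, 'cy': 200.0102418839137, 'camera_from_world': array([[-0.00993744, -0.99987694, -0.01213887,  0.01395174],
       [-0.99338638,  0.01126017, -0.11426592,  0.58230917],
       [ 0.11438854,  0.01092308, -0.99337604,  1.59393302],
       [ 0.        ,  0.        ,  0.        ,  1.        ]])}
{'fx': 406.76096934263325, 'fy': 406.76096934263325, 'cx': 323.4420664694392, 'cy': 192.36308151299556, 'camera_from_world': array([[-0.42125819,  0.90689785, -0.00882216,  0.27082454],
       [ 0.75189012,  0.3437839 , -0.5625601 , -0.34760848],
       [-0.50715163, -0.24361634, -0.82670932,  1.94189244],
       [ 0.        ,  0.        ,  0.        ,  1.        ]])}
```

View pics/top0.png

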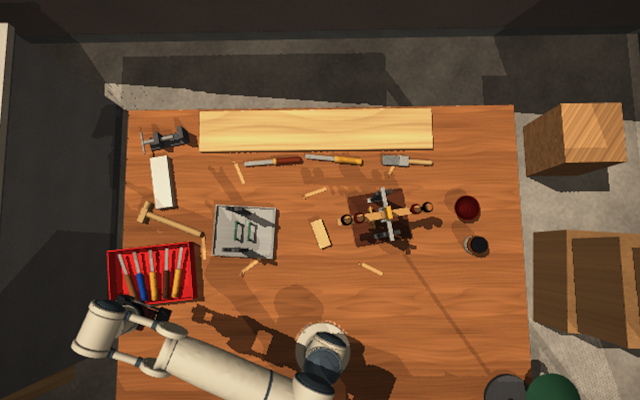

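View pics/scene0.png

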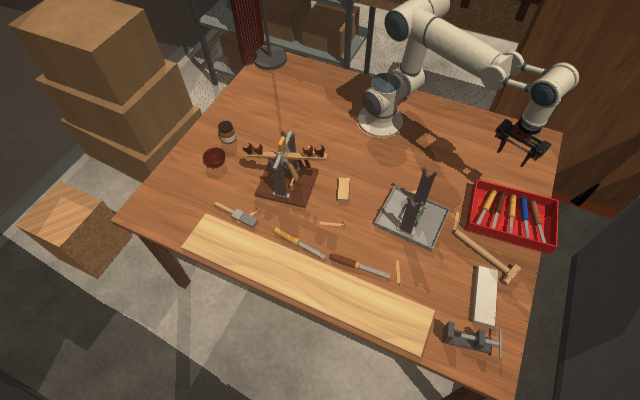

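The top view shows the brushing stand with the bar near (383,215) and the hanger's cross-bar running roughly along image rows. The drying stand is on a tray at (245,232), with green rails at about (238,230) and (253,232). I'll zoom in on both and use depth.

```bash
cat > h.py <<'E'
import numpy as np,cv2
def load(f): return np.load(f)
def pts(z):
    "world coordinates for each pixel from depth"
    d=z['d'];v,u=np.mgrid[:400,:640]
    c=np.stack([(u-z['cx'])/z['fx']*d,(v-z['cy'])/z['fy']*d,d],-1)
    T=z['camera_from_world'];return (c-T[:3,3])@T[:3,:3]
def ray(z,u,v,h):
    "pixel ray meets plane z=h"
    T=z['camera_from_world'];R=T[:3,:3];o=-R.T@T[:3,3]
    r=R.T@np.array([(u-z['cx'])/z['fx'],(v-z['cy'])/z['fy'],1]);return o+r*(h-o[2])/r[2]
E
python3 - <<'E'
from h import *
z=load('pics/top0.npz');p=z['p'][:,:,::-1]
a=cv2.resize(p[175:260,335:445],None,fx=5,fy=5,interpolation=cv2.INTER_CUBIC)
b=cv2.resize(p[195:270,205:285],None,fx=5,fy=5,interpolation=cv2.INTER_CUBIC)
H=np.zeros((425,790,3),np.uint8)
a=a[:, :];H=np.zeros((425,400+550,3),np.uint8);H[:,:550]=a;H[:375,550:]=b
cv2.imwrite('pics/crop.png',cv2.resize(H,(798,357)))
P=pts(z);X,Y,Z=P[...,0],P[...,1],P[...,2]
hsv=cv2.cvtColor(np.ascontiguousarray(z['p']),cv2.COLOR_RGB2HSV)
for nm,(u0,u1,v0,v1) in dict(dry=(205,285,195,270),brush=(335,445,175,260)).items():
    w=np.zeros(Z.shape,bool);w[v0:v1,u0:u1]=1
    hi=w&(Z>.185)&(Z<.34)
    n,l,st,c=cv2.connectedComponentsWithStats(hi.astype(np.uint8))
    for i in range(1,n):
        if st[i,4]>5: q=P[l==i];print(nm,'hi',st[i],q.mean(0).round(3),q.min(0).round(3),q.max(0).round(3))
    for t,lo,hh in(('green',(45,60,30),(95,255,255)),('yellow',(18,120,140),(32,255,255))):
        m=w&(cv2.inRange(hsv,lo,hh)>0)
        n,l,st,c=cv2.connectedComponentsWithStats(m.astype(np.uint8))
        for i in range(1,n):
            if st[i,4]>8: q=P[l==i];print(nm,t,st[i],q.mean(0).round(3),q.min(0).round(3),q.max(0).round(3))
E
```

```text
dry hi [226 206  18   6  79] [0.533 0.299 0.221] [0.525 0.269 0.188] [0.542 0.326 0.242]
dry hi [222 248  19   5  73] [0.39  0.31  0.221] [0.383 0.281 0.188] [0.397 0.337 0.242]
dry green [234 221   4  19  34] [0.468 0.33  0.056] [0.431 0.323 0.01 ] [0.501 0.343 0.067]
dry green [248 222   4  19  34] [0.464 0.278 0.056] [0.427 0.272 0.014] [0.497 0.288 0.066]
dry yellow [248 261   9   7  12] [0.334 0.274 0.002] [ 0.322  0.258 -0.002] [0.345 0.289 0.009]
brush hi [337 187  64  55 824] [ 0.503 -0.186  0.23 ] [ 0.416 -0.274  0.186] [ 0.604 -0.059  0.28 ]
brush hi [411 202  22  13 108] [ 0.529 -0.355  0.199] [ 0.509 -0.399  0.185] [ 0.553 -0.32   0.217]
brush yellow [386 206   7  13  49] [ 0.513 -0.233  0.267] [ 0.491 -0.271  0.013] [ 0.558 -0.223  0.279]
```

View pics/crop.png

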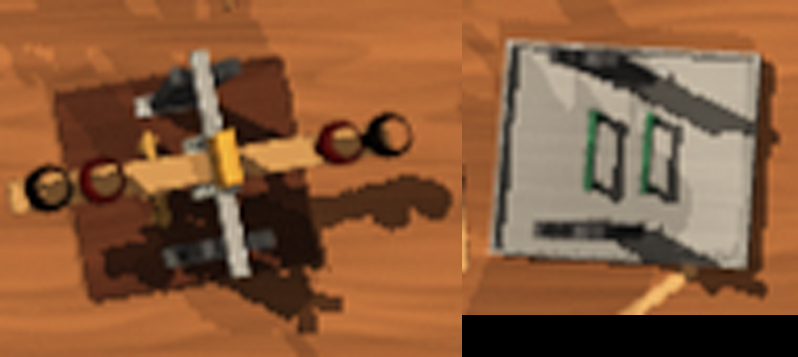

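The crop shows the yellow handle at about (226,157). The cross-bar runs from (203,55) to (240,273), turned roughly 10°. The brass keeper rod is left of the handle, so hanger +y is roughly world +y. The drying fork and rails on the right are turned about -4°. Next I'll refine these numbers.

```bash
python3 - <<'E'
from h import *
def line(q):
    m=q.mean(0)[:2];_,_,V=np.linalg.svd(q[:,:2]-m);v=V[0]*np.sign(V[0][0]);return m.round(4),np.degrees(np.arctan2(v[1],v[0])).round(1),np.ptp((q[:,:2]-m)@v).round(3)
for cam,wd,wb in(('top',(205,285,195,270),(335,445,175,260)),('scene',(370,455,160,255),(230,330,120,210))):
    z=load(f'pics/{cam}0.npz');P=pts(z);Z=P[...,2]
    hsv=cv2.cvtColor(np.ascontiguousarray(z['p']),cv2.COLOR_RGB2HSV)
    def win(b): w=np.zeros(Z.shape,bool);w[b[2]:b[3],b[0]:b[1]]=1;return w
    hi=win(wd)&(Z>.2)&(Z<.26);q=P[hi]
    xm=.462
    for s in(q[:,0]>xm,q[:,0]<xm):
        for c in(q[s][:,1]>.304,q[s][:,1]<.304):
            r=q[s][c];t=r[r[:,2]>.232];print(cam,'prong',len(r),r.mean(0).round(4),'top',len(t),t.mean(0).round(4),t[:,1].min().round(4),t[:,1].max().round(4))
    g=win(wd)&(cv2.inRange(hsv,(45,60,30),(95,255,255))>0)&(Z>.053);q=P[g]
    for s in(q[:,1]>.304,q[:,1]<.304): print(cam,'rail',line(q[s]),q[s][:,2].mean().round(3))
    rim=win(wd)&(Z>.02)&(Z<.034);q=P[rim]
    print(cam,'rim',len(q),q[:,:2].min(0),q[:,:2].max(0), cv2.minAreaRect(q[:,:2].astype(np.float32)*1000))
    y=win(wb)&(cv2.inRange(hsv,(18,110,110),(32,255,255))>0)&(Z>.26);q=P[y]
    print(cam,'handle',len(q),line(q),q.mean(0),cv2.minAreaRect(q[:,:2].astype(np.float32)*1000))
    s=win(wb)&(hsv[...,1]<50)&(hsv[...,2]>110)&(Z>.212)&(Z<.23);q=P[s];print(cam,'bar',len(q),line(q))
E
```

```text
top prong 37 [0.5343 0.315  0.224 ] top 14 [0.5356 0.3206 0.2362] 0.3142 0.3258
top prong 40 [0.5318 0.2859 0.2202] top 11 [0.5327 0.2751 0.237 ] 0.2692 0.2799
top prong 47 [0.3912 0.3206 0.2206] top 11 [0.3919 0.3308 0.2366] 0.3263 0.3365
top prong 22 [0.3884 0.2895 0.2254] top 12 [0.3885 0.2848 0.236 ] 0.2814 0.2885
top rail (array([0.4662, 0.3294]), np.float64(-4.8), np.float64(0.07)) 0.06
top rail (array([0.463 , 0.2771]), np.float64(-3.3), np.float64(0.07)) 0.059
top rim 601 [0.35693001 0.17875223] [0.56815218 0.42814837] ((461.6329650878906, 303.02728271484375), (242.0227813720703, 199.99066162109375), 86.19744873046875)
top handle 48 (array([ 0.512 , -0.2322]), np.float64(7.7), np.float64(0.04)) [ 0.51200856 -0.23223053  0.27210287] ((511.9539794921875, -232.68746948242188), (40.058372497558594, 13.556608200073242), 9.454988479614258)
top bar 152 (array([ 0.506 , -0.2333]), np.float64(9.2), np.float64(0.185))
scene prong 48 [0.54   0.3176 0.2212] top 14 [0.5388 0.3239 0.2358] 0.3168 0.3293
scene prong 57 [0.5382 0.2861 0.2187] top 15 [0.5362 0.2776 0.2358] 0.2716 0.2849
scene prong 52 [0.3964 0.3237 0.218 ] top 11 [0.3956 0.3335 0.2368] 0.3285 0.3382
scene prong 43 [0.3943 0.2923 0.2217] top 11 [0.3924 0.2856 0.2361] 0.2812 0.29
scene rail (array([0.5027, 0.3317]), np.float64(0.9), np.float64(0.932)) 0.112<stdin>:3: RuntimeWarning: Mean of empty slice.
  ret = um.true_divide(
Traceback (most recent call last):
ValueError: zero-size array to reduction operation maximum which has no identity
```

>>> move_arm(moves=[[[1,-1,1],[0,0,3],1],[[2,-2,2],[0,0,4],1],[[3,-3,2],[0,0,4],1],[[3,-3,2],[0,0,4],1],[[3,-3,2],[0,0,4],1],[[3,-3,2],[0,0,4],1],[[3,-3,1],[0,0,4],1],[[2,-2,0],[0,0,2],1]])

```text
time: 0.9
tool_pos: [0.3989, 0.3648, 0.3614]
ee_rot: [0.001, -0.086, 0.996, 0.001]
force: [0.3, -0.5, -0.4]
opening: 1.0
grasp_force: 0.0
```

```bash
python3 - <<'E'
from cell import ctrl
from h import *
p,d=ctrl.grab_frame('wrist');m=ctrl.camera_model('wrist')
np.savez('pics/w1.npz',p=p,d=d,**{k:np.array(v) for k,v in m.items()});cv2.imwrite('pics/w1.png',p[:,:,::-1])
z=load('pics/w1.npz');P=pts(z);Z=P[...,2]
q=P[(Z>.225)&(Z<.242)&(d>.05)&(P[...,1]<.36)&(P[...,1]>.25)]
print(len(q),q.min(0),q.max(0)); T=m['camera_from_world'];print(-T[:3,:3].T@T[:3,3])
E
```

```text
603 [0.38406994 0.2798815  0.22507047] [0.5381771  0.33816113 0.23892915]
[0.3217303  0.35020894 0.50553668]
```

View pics/w1.png

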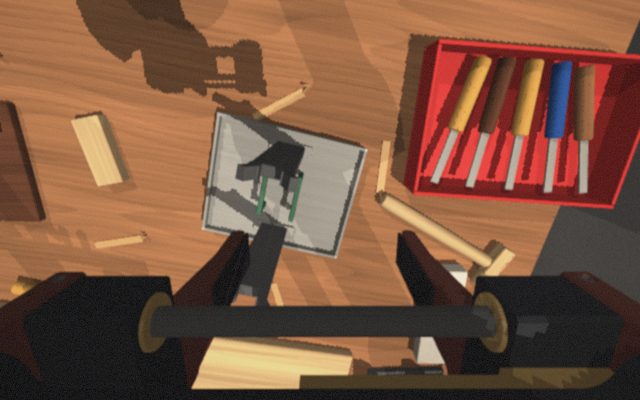

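The wrist view shows the drying tray from (220,115) to (360,255), with the near post at (270,160) and the green rails at (263,195) and (297,197). I'll cross-check the seat with this view.

```bash
python3 - <<'E'
from h import *
z=load('pics/w1.npz');P=pts(z);Z=P[...,2]
w=np.zeros(Z.shape,bool);w[100:265,195:375]=1
q=P[w&(Z>.232)&(Z<.245)]
for s in(q[:,0]>.46,q[:,0]<.46):
  for c in(q[s][:,1]>.304,q[s][:,1]<.304):
    r=q[s][c]; print('prong',len(r), r.mean(0).round(4) if len(r) else '',r[:,:2].min(0) if len(r) else '',r[:,:2].max(0) if len(r) else '')
hsv=cv2.cvtColor(np.ascontiguousarray(z['p']),cv2.COLOR_RGB2HSV)
g=P[w&(cv2.inRange(hsv,(45,60,30),(95,255,255))>0)&(Z>.056)&(Z<.065)]
for s in(g[:,1]>.304,g[:,1]<.304): print('rail',g[s].mean(0),g[s].min(0),g[s].max(0))
r=P[w&(Z>.02)&(Z<.034)];print(cv2.minAreaRect(r[:,:2].astype(np.float32)*1000))
E
```

```text
prong 0   
prong 0   
prong 176 [0.3945 0.3326 0.2354] [0.38730696 0.32643997] [0.40175477 0.33816113]
prong 193 [0.3912 0.286  0.2354] [0.38417037 0.2798815 ] [0.39881332 0.29157431]
rail [0.46737768 0.32984363 0.05899193] [0.42847109 0.32516144 0.056818  ] [0.50169892 0.33471691 0.06110217]
rail [0.46986609 0.27767419 0.05903646] [0.43954119 0.27274051 0.05620308] [0.50002866 0.28203958 0.06091465]
((464.80084228515625, 303.0219421386719), (240.45555114746094, 200.9941864013672), 85.97775268554688)
```

>>> move_arm(moves=[[[1,-4,0],[0,0,0],1],[[1,-5,0],[0,0,0],1],[[1,-5,0],[0,0,0],1],[[1,-5,0],[0,0,0],1],[[1,-5,0],[0,0,0],1],[[1,-5,0],[0,0,0],1],[[1,-5,0],[0,0,0],1],[[0,-5,0],[0,0,0],1]])

```text
time: 1.75
tool_pos: [0.4662, -0.0193, 0.3585]
ee_rot: [-0.001, -0.086, 0.996, 0.0]
force: [0.5, 0.2, -0.1]
opening: 0.998
grasp_force: 0.0
```

>>> move_arm(moves=[[[-1,-4,1],[0,0,0],1],[[-1,-4,1],[0,0,0],1],[[-1,-4,1],[0,0,0],1],[[-1,-4,1],[0,0,0],1],[[0,-3,0],[0,0,0],1],[[0,-1,0],[0,0,0],1],[[0,0,0],[0,0,0],1],[[0,0,0],[0,0,0],1]])

```text
time: 2.55
tool_pos: [0.4262, -0.2166, 0.3992]
ee_rot: [-0.0, -0.086, 0.996, 0.001]
force: [0.4, 0.9, 0.1]
opening: 1.0
grasp_force: 0.0
```

```bash
python3 - <<'E'
from cell import ctrl
from h import *
p,d=ctrl.grab_frame('wrist');m=ctrl.camera_model('wrist')
np.savez('pics/w2.npz',p=p,d=d,**{k:np.array(v) for k,v in m.items()});cv2.imwrite('pics/w2.png',p[:,:,::-1])
z=load('pics/w2.npz');P=pts(z);Z=P[...,2]
hsv=cv2.cvtColor(p,cv2.COLOR_RGB2HSV)
y=(cv2.inRange(hsv,(18,110,90),(34,255,255))>0)&(Z>.268)&(Z<.28);q=P[y]
print(len(q),q.mean(0),cv2.minAreaRect(q[:,:2].astype(np.float32)*1000),q.min(0),q.max(0))
s=(hsv[...,1]<60)&(hsv[...,2]>90)&(Z>.216)&(Z<.226)&(abs(P[...,1]+.23)<.06);q=P[s]
print(len(q),q.mean(0),cv2.minAreaRect(q[:,:2].astype(np.float32)*1000))
E
```

```text
398 [ 0.51043906 -0.22997722  0.27243621] ((510.3462219238281, -229.32003784179688), (42.917659759521484, 13.225506782531738), 7.91885232925415) [ 0.48878638 -0.23821012  0.26815526] [ 0.531498   -0.22167664  0.27452281]
1013 [ 0.47639298 -0.23604868  0.2224975 ] ((503.6117858886719, -237.7173309326172), (173.1448211669922, 35.966796875), 9.028154373168945)
```

View pics/w2.png

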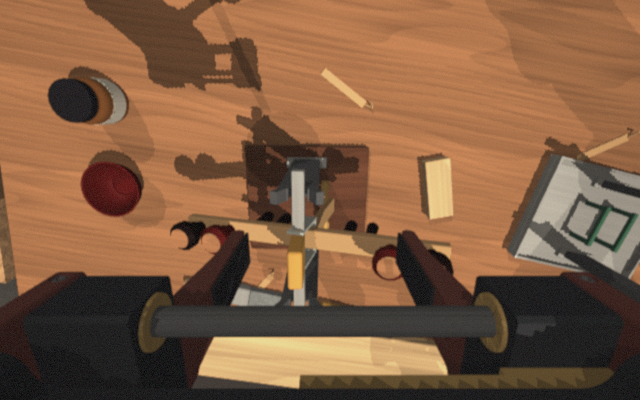

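The wrist picture shows the handle at about (297,262), centred between the posts. That puts the handle near (0.511, -0.231) with a yaw of about 9.2°. Approaching now.

>>> move_arm(moves=[[[2,-0.4,0],[0,0,-0.7],1],[[3,-0.5,0],[0,0,0],1],[[2.5,-0.5,-1],[0,0,0],1],[[1,0,-3],[0,0,0],1],[[0,0,-3],[0,0,0],1],[[0,0,-3],[0,0,0],1],[[0,0,-2],[0,0,0],1],[[0,0,-1],[0,0,0],1]])

```text
time: 3.4
tool_pos: [0.5109, -0.2295, 0.2672]
ee_rot: [-0.001, -0.081, 0.997, 0.001]
force: [0.3, 0.2, 0.2]
opening: 1.0
grasp_force: 0.0
```

>>> move_arm(moves=[[[0,0,-1],[0,0,0],1],[[0,0,-0.7],[0,0,0],1],[[0,0,-0.4],[0,0,0],1],[[0,0,0],[0,0,0],0.6],[[0,0,0],[0,0,0],0.4],[[0,0,0],[0,0,0],0.3],[[0,0,0],[0,0,0],0.2],[[0,0,0],[0,0,0],0.1]])

```text
time: 4.2
tool_pos: [0.511, -0.2316, 0.2489]
ee_rot: [0.0, -0.079, 0.997, -0.0]
force: [0.5, 1.0, -0.3]
opening: 0.585
grasp_force: 0.0
```

>>> move_arm(moves=[[[0,0,0],[0,0,0],0.05],[[0,0,0],[0,0,0],0],[[0,0,0],[0,0,0],0],[[0,0,0],[0,0,0],0],[[0,0,0],[0,0,0],0],[[0,0,0],[0,0,0],0],[[0,0,0],[0,0,0],0],[[0,0,0],[0,0,0],0]])

```text
time: 5.0
tool_pos: [0.511, -0.2314, 0.2486]
ee_rot: [-0.0, -0.08, 0.997, 0.0]
force: [-0.2, 1.1, -0.0]
opening: 0.183
grasp_force: 30.0
```

```bash
python3 - <<'E'
from cell import ctrl
s=ctrl.sense();print(s['time'],s['tool_pos'],s['ee_rot'],s['force'],s['ft_torque'],s['opening'],s['grasp_force'])
E
```

```text
5.0 [ 0.5109569  -0.23141003  0.24860905] [-5.73353672e-05 -7.95141739e-02  9.96833732e-01  6.53907617e-05] [-0.1977397   1.13386035 -0.0197698 ] [ 0.14358306 -0.02040653  0.02087894] 0.18303594968829015 29.999366998672485
```

>>> move_arm(moves=[[[0,0,0.5],[0,0,0],0],[[0,0,1],[0,0,0],0],[[0,0,1.2],[0,0,0],0],[[0,0,1.5],[0,0,0],0],[[0,0,1.5],[0,0,0],0],[[0,0,1.2],[0,0,0],0],[[0,0,0.7],[0,0,0],0],[[0,0,0.4],[0,0,0],0]])

```text
time: 5.8
tool_pos: [0.5111, -0.2316, 0.3296]
ee_rot: [0.0, -0.079, 0.997, -0.0]
force: [-0.3, -0.5, -6.8]
opening: 0.178
grasp_force: 30.0
```

```bash
cat > sw.py <<'E'
from cell import ctrl
from h import *
def feet(z,tcp,yaw):
    P=pts(z);c,s=np.cos(yaw),np.sin(yaw);q=P-tcp
    x=q[...,0]*c+q[...,1]*s;y=-q[...,0]*s+q[...,1]*c;h=q[...,2]+.033
    out=[]
    for y0 in(-154,-108,108,154):
        m=(abs(x)<.024)&(abs(y-y0/1000)<.02)&(abs(h)<.11)&(z['d']>.1)
        out.append((np.percentile(h[m],85),m.sum()) if m.sum()>4 else (np.nan,m.sum()))
    return out
def watch(cams,n,tag):
    r=[]
    for i in range(n):
        cam=cams[i%len(cams)];s=ctrl.sense();p,d=ctrl.grab_frame(cam)
        z=dict(p=p,d=d,**{k:np.array(v) for k,v in ctrl.camera_model(cam).items()})
        e=s['ee_rot'];yaw=2*np.arctan2(e[2],e[1])-np.pi
        yaw=(yaw+np.pi/2)%np.pi-np.pi/2
        f=feet(z,s['tool_pos'],yaw)
        if i<len(cams): np.savez(f'pics/{tag}_{cam}.npz',**z);cv2.imwrite(f'pics/{tag}_{cam}.png',p[:,:,::-1])
        Y=np.array([-.154,-.108,.108,.154]);H=np.array([a for a,_ in f]);k=np.isfinite(H)
        th=np.arctan(np.polyfit(Y[k],H[k],1)[0]) if k.sum()>1 else np.nan
        r.append((cam,s['time'],th));print(cam,round(s['time'],2),np.round(H,3),[b for _,b in f],round(float(th),3),s['force'].round(1),s['ft_torque'].round(2))
    return r
E
python3 -c "
from sw import *
watch(['top','scene','wrist'],9,'a')"
```

```text
top 5.8 [   nan    nan -0.    -0.007] [np.int64(0), np.int64(0), np.int64(115), np.int64(99)] -0.15 [-0.3 -0.5 -6.8] [-0.01 -0.03 -0.03]
scene 5.85 [ 0.046  0.037 -0.007 -0.015] [np.int64(117), np.int64(142), np.int64(121), np.int64(109)] -0.196 [-1.1  0.1 -5.8] [ 0.06 -0.04 -0.03]
wrist 5.9 [ 0.048  0.041 -0.006 -0.016] [np.int64(3358), np.int64(3861), np.int64(2520), np.int64(2209)] -0.207 [ 0.8 -0.5 -6.7] [-0.02  0.02  0.07]
top 5.95 [   nan    nan -0.007 -0.017] [np.int64(0), np.int64(0), np.int64(120), np.int64(96)] -0.215 [-0.2 -0.4 -6.7] [0.07 0.02 0.05]
scene 6.0 [ 0.052  0.041 -0.01  -0.022] [np.int64(107), np.int64(147), np.int64(122), np.int64(93)] -0.234 [ 0.6 -0.6 -7.4] [ 0.01 -0.01 -0.01]
wrist 6.05 [ 0.052  0.044 -0.007 -0.018] [np.int64(3312), np.int64(3972), np.int64(2456), np.int64(2082)] -0.226 [ 0.   0.4 -6.3] [ 0.02 -0.02 -0.04]
top 6.1 [   nan    nan -0.007 -0.017] [np.int64(0), np.int64(0), np.int64(117), np.int64(94)] -0.218 [-0.3  0.4 -7.1] [ 0.05  0.04 -0.02]
scene 6.15 [ 0.046  0.037 -0.008 -0.017] [np.int64(115), np.int64(135), np.int64(121), np.int64(102)] -0.204 [ 1.   0.9 -6.3] [-0.    0.01  0.03]
wrist 6.2 [ 0.046  0.038 -0.002 -0.011] [np.int64(3409), np.int64(3810), np.int64(2596), np.int64(2340)] -0.184 [-0.2 -0.5 -5.9] [ 0.07  0.02 -0.01]
```

```bash
cat > fit.py <<'E'
import numpy as np
from scipy.optimize import least_squares
def fit(t,th,w=None,bias=True):
    t=np.array(t);th=np.array(th);t0=t[-1]
    f=lambda p:p[0]*np.cos(p[2]*(t-t0))+p[1]/p[2]*np.sin(p[2]*(t-t0))+p[3]*bias-th
    if w: g=lambda p:f([p[0],p[1],w,p[2]]);r=least_squares(g,[0,0,0]);p=[r.x[0],r.x[1],w,r.x[2]]
    else: r=least_squares(f,[0,0,3.6,0]);p=r.x
    return t0,p,np.sqrt(np.mean(r.fun**2))
E
python3 -c "
from sw import *
from fit import fit
import json
r=watch(['wrist'],24,'b')
t=[a[1] for a in r];th=[a[2] for a in r]
t+= [5.9,6.05,6.2];th+=[-.207,-.226,-.184]
o=np.argsort(t);t=np.array(t)[o];th=np.array(th)[o];json.dump([list(t),list(th)],open('th.json','w'))
print(fit(t,th));print(fit(t,th,13**.5));print(ctrl.sense()['time'])" | grep -v wrist
```

```text
(np.float64(7.4), array([-5.47143649e-02, -7.90173858e-01,  3.58945576e+00, -1.85664303e-03]), np.float64(0.0020010896737396255))
(np.float64(7.4), [np.float64(-0.05657881984238417), np.float64(-0.790440422178872), 3.605551275463989, np.float64(-0.0009220083302564101)], np.float64(0.0021307193932788887))
7.45
```

```bash
cat > plan.py <<'E'
import numpy as np
from scipy.optimize import minimize
def sim(u,th,w_,dt=.005,delay=.015,W2=13.0,g=1.33,rest=.3):
    "u: shift per 0.1 s row (m). Returns theta, thetadot, peak"
    v=np.concatenate([[0],np.asarray(u)/.1,[0]]);imp={round((i*.1+delay)/dt):v[i+1]-v[i] for i in range(len(v)-1)}
    n=round((len(u)*.1+delay)/dt)+1;c,s,w=np.cos(W2**.5*dt),np.sin(W2**.5*dt),W2**.5
    pk=[]
    for k in range(n):
        w_=w_-g*imp.get(k,0);pk.append(th)
        th,w_=th*c+w_/w*s,-th*w*s+w_*c
    return th,w_,np.array(pk)
def plan(th,w_,D,N,vmax=.045):
    # theta end is affine in u
    z=np.array(sim(np.zeros(N),th,w_)[:2]);A=np.array([np.array(sim(e,0,0)[:2]) for e in np.eye(N)]).T
    A=np.vstack([A,np.ones(N)]);b=np.append(-z,D)
    L=np.vstack([np.eye(N),np.zeros(N)])-np.vstack([np.zeros(N),np.eye(N)])
    r=minimize(lambda u:1e3*np.sum((L@u)**2),np.full(N,D/N),jac=lambda u:2e3*L.T@L@u,bounds=[(-vmax,vmax)]*N,
        constraints=dict(type='eq',fun=lambda u:A@u-b,jac=lambda u:A),method='SLSQP',options=dict(maxiter=300))
    return r.x,r.success
E
python3 - <<'E'
from plan import *
w=13**.5;th,wd=-.0560,-.790
dt=.05;s=(th*np.cos(w*dt)+wd/w*np.sin(w*dt),-th*w*np.sin(w*dt)+wd*np.cos(w*dt));print(s)
for N in(14,16,18,20,22,24):
    u,ok=plan(*s,.5366,N);a,b,p=sim(u,*s);print(N,ok,(u*100).round(2),p.min().round(3),p.max().round(3))
E
```

```text
(np.float64(-0.09437885099495691), np.float64(-0.7409940771040835))
14 False [ 4.5   4.5   4.5   4.5   0.89 -1.23  4.5   4.5   4.5   4.5   4.5   4.5
  4.5   4.5 ] -0.381 0.285
16 True [ 4.5   4.12  1.38 -0.84 -0.95  1.1   3.85  4.5   4.5   4.5   4.5   4.5
  4.5   4.5   4.5   4.5 ] -0.329 0.166
18 True [0.52 0.75 0.89 1.08 1.44 2.   2.72 3.49 4.15 4.5  4.5  4.5  4.5  4.5
 4.5  4.32 3.4  1.89] -0.252 0.158
20 True [0.02 0.09 0.29 0.68 1.27 2.02 2.85 3.63 4.22 4.5  4.5  4.5  4.5  4.5
 4.45 3.99 3.24 2.35 1.44 0.63] -0.232 0.14
22 True [-0.07 -0.06  0.12  0.52  1.16  1.96  2.84  3.65  4.26  4.5   4.5   4.5
  4.5   4.5   4.45  3.98  3.24  2.37  1.53  0.82  0.33  0.06] -0.227 0.134
24 True [-0.05 -0.04  0.15  0.56  1.19  1.99  2.86  3.67  4.26  4.5   4.5   4.5
  4.5   4.5   4.44  3.97  3.23  2.37  1.52  0.81  0.3   0.02 -0.06 -0.03] -0.228 0.136
```

>>> move_arm(moves=[[[0,0,0],[0,0,0],0],[[0,0,0],[0,0,0],0],[[0,0.15,0],[0,0,-0.2],0],[[-0.05,0.55,0],[0,0,-0.3],0],[[-0.1,1.2,0],[0,0,-0.5],0],[[-0.2,2.0,0],[0,0,-0.6],0],[[-0.25,2.85,0],[0,0,-0.7],0],[[-0.3,3.65,0],[0,0,-0.8],0]])

```text
time: 8.25
tool_pos: [0.5016, -0.1263, 0.3285]
ee_rot: [-0.0, -0.051, 0.999, 0.0]
force: [0.0, 0.9, -6.7]
opening: 0.183
grasp_force: 30.0
```

>>> move_arm(moves=[[[-0.4,4.2,0],[0,0,-0.9],0],[[-0.4,4.5,0],[0,0,-0.9],0],[[-0.4,4.5,0],[0,0,-0.9],0],[[-0.4,4.5,0],[0,0,-0.9],0],[[-0.4,4.5,0],[0,0,-0.9],0],[[-0.4,4.5,0],[0,0,-0.9],0],[[-0.4,4.4,0],[0,0,-0.9],0],[[-0.35,3.95,0],[0,0,-0.9],0]])

```text
time: 9.05
tool_pos: [0.469, 0.2258, 0.329]
ee_rot: [0.0, 0.01, 1.0, 0.0]
force: [0.4, -0.4, -7.0]
opening: 0.18
grasp_force: 30.0
```

>>> move_arm(moves=[[[-0.3,3.2,0],[0,0,-0.8],0],[[-0.2,2.3,0],[0,0,-0.7],0],[[-0.1,1.5,0],[0,0,-0.6],0],[[-0.05,0.8,0],[0,0,-0.4],0],[[0,0.3,0],[0,0,-0.2],0],[[0,0,0],[0,0,0],0],[[0,0,0],[0,0,0],0],[[0,0,0],[0,0,0],0]])

```text
time: 9.85
tool_pos: [0.4642, 0.3033, 0.3289]
ee_rot: [0.0, 0.034, 0.999, -0.0]
force: [0.0, -0.1, -6.6]
opening: 0.18
grasp_force: 30.0
```

```bash
python3 -c "
from sw import *
from fit import fit
r=watch(['wrist'],20,'c')
t=[a[1] for a in r];th=[a[2] for a in r]
print(fit(t,th,13**.5));s=ctrl.sense();print(s['time'],s['tool_pos'],s['ee_rot'])" | cut -c1-140
```

```text
wrist 9.85 [0.019 0.019 0.016 0.015] [np.int64(3458), np.int64(3333), np.int64(3248), np.int64(3383)] -0.015 [ 0.  -0.1 -6.6] [-0.05  0.02 -
wrist 9.9 [0.019 0.019 0.016 0.015] [np.int64(3458), np.int64(3330), np.int64(3258), np.int64(3379)] -0.015 [-0.4  1.2 -7. ] [ 0.03 -0.01  0
wrist 9.95 [0.019 0.019 0.016 0.015] [np.int64(3460), np.int64(3308), np.int64(3261), np.int64(3384)] -0.014 [ 0.2  0.  -6.2] [-0.02 -0.06 -
wrist 10.0 [0.019 0.019 0.016 0.015] [np.int64(3440), np.int64(3297), np.int64(3273), np.int64(3385)] -0.012 [ 0.1 -0.5 -6.4] [ 0.01  0.02 -
wrist 10.05 [0.019 0.018 0.016 0.016] [np.int64(3417), np.int64(3297), np.int64(3275), np.int64(3382)] -0.01 [ 0.8  0.2 -7.7] [-0.   -0.03  
wrist 10.1 [0.019 0.018 0.016 0.016] [np.int64(3389), np.int64(3292), np.int64(3293), np.int64(3392)] -0.008 [ 0.1 -0.2 -6.6] [ 0.04 -0.02  
wrist 10.15 [0.018 0.018 0.017 0.016] [np.int64(3370), np.int64(3282), np.int64(3299), np.int64(3409)] -0.006 [ 0.5  0.5 -6.9] [ 0.02  0.02 
wrist 10.2 [0.018 0.018 0.017 0.017] [np.int64(3383), np.int64(3303), np.int64(3306), np.int64(3430)] -0.004 [ 0.
[... 1263 characters left out ...]
3 [ 0.3 -0.4 -6.7] [ 0.03 -0.06 -
wrist 10.7 [0.015 0.016 0.019 0.019] [np.int64(3341), np.int64(3207), np.int64(3377), np.int64(3521)] 0.013 [-0.1 -0.5 -7.4] [0.04 0.04 0.03
wrist 10.75 [0.015 0.016 0.019 0.019] [np.int64(3350), np.int64(3207), np.int64(3371), np.int64(3535)] 0.013 [ 0.7 -0.  -6.9] [ 0.01 -0.02  
wrist 10.8 [0.015 0.016 0.019 0.019] [np.int64(3353), np.int64(3218), np.int64(3371), np.int64(3504)] 0.013 [ 0.2  0.8 -7.1] [ 0.06 -0.01 -0
(np.float64(10.8), [np.float64(0.01312843386711555), np.float64(-0.02056836084741253), 3.605551275463989, np.float64(-0.0008792629533320558)
10.85 [0.46398278 0.30404995 0.32862656] [1.62998569e-05 3.38382737e-02 9.99427322e-01 3.23791445e-07]
```

The swing is down to about 0.014 rad. Next I'll check fork alignment against the cross-bar from the same wrist frame.

```bash
python3 - <<'E'
from h import *
z=load('pics/c_wrist.npz');P=pts(z);Z=P[...,2]
a=np.radians(-3.88);c=P-np.array([.464,.304,0]);X=c[...,0]*np.cos(a)+c[...,1]*np.sin(a);Y=-c[...,0]*np.sin(a)+c[...,1]*np.cos(a)
for nm,lo,hi,xr in(('post',.232,.243,(-.09,-.05)),('crossbar',.295,.309,(-.1,-.03)),('handle',.345,.36,(-.03,.03)),('post2',.232,.243,(.05,.09))):
    m=(Z>lo)&(Z<hi)&(X>xr[0])&(X<xr[1])&(abs(Y)<(.04 if 'post' in nm else .015))
    if m.sum()<5: print(nm,m.sum());continue
    x,y=X[m],Y[m];print(nm,m.sum(),'x',x.min().round(4),x.max().round(4),'y',y.min().round(4),y.max().round(4),'med',np.median(y).round(4))
    if 'post' in nm: print([ (y[s].min().round(4),y[s].max().round(4)) for s in(y>0,y<0) if s.any()])
    else: k=np.polyfit(x,y,1);print('yaw rel',np.degrees(k[0]).round(2),'y0',k[1].round(4))
E
```

```text
post 581 x -0.0801 -0.0661 y -0.0263 0.0318 med 0.0201
[(np.float64(0.0199), np.float64(0.0318)), (np.float64(-0.0263), np.float64(-0.0143))]
crossbar 2822 x -0.0939 -0.03 y -0.0069 0.0071 med 0.0004
yaw rel -0.14 y0 -0.0
handle 2849 x -0.0219 0.0115 y -0.015 0.015 med -0.0001
yaw rel 0.06 y0 0.0001
post2 0
```

View pics/c_wrist.png

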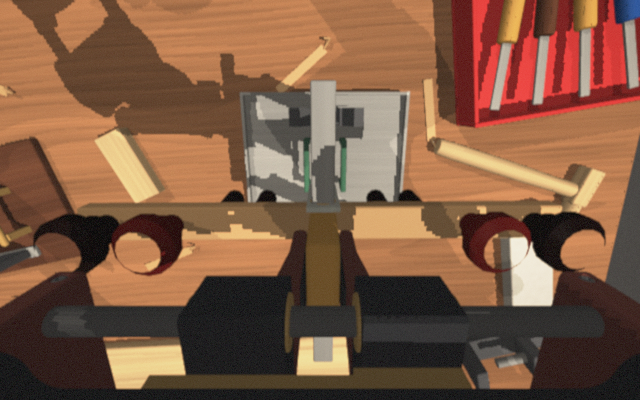

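The wrist view shows the cross-bar from (322,85) down, over the near fork post at (297–360,120), with the rails at (307,165) and (343,165). The fork is about 1.5–2.5 mm to +y of the cross-bar. I'll combine that shift with a cancel of the remaining swing.

```bash
python3 - <<'E'
from plan import *
w=13**.5;th,wd=.0131,-.0206;dt=.05
s=(th*np.cos(w*dt)+wd/w*np.sin(w*dt),-th*w*np.sin(w*dt)+wd*np.cos(w*dt));print(s)
for N in(8,16):
    u,ok=plan(*s,.0017,N);a,b,p=sim(u,*s);print(N,ok,(u*100).round(2),p.min().round(3),p.max().round(3))
E
```

```text
(np.float64(0.011863271019772657), np.float64(-0.028735107608089602))
8 True [ 0.6   0.47  0.04 -0.35 -0.49 -0.34 -0.    0.24] -0.013 0.012
16 True [ 0.08  0.1   0.07  0.02 -0.04 -0.1  -0.14 -0.15 -0.14 -0.09 -0.02  0.05
  0.12  0.16  0.16  0.11] -0.012 0.012
```

>>> move_arm(moves=[[[0,0.08,0],[0,0,0],0],[[-0.1,0.1,0],[0,0,0],0],[[0,0.07,0],[0,0,0],0],[[0,0.02,0],[0,0,0],0],[[0,-0.04,0],[0,0,0],0],[[0,-0.1,0],[0,0,0],0],[[0,-0.14,0],[0,0,0],0],[[0,-0.15,0],[0,0,0],0]])

```text
time: 11.65
tool_pos: [0.463, 0.3023, 0.3286]
ee_rot: [-0.0, 0.034, 0.999, -0.0]
force: [-0.4, -0.9, -6.1]
opening: 0.179
grasp_force: 30.0
```

>>> move_arm(moves=[[[0,-0.14,0],[0,0,0],0],[[0,-0.09,0],[0,0,0],0],[[0,-0.02,0],[0,0,0],0],[[0,0.05,0],[0,0,0],0],[[0,0.12,0],[0,0,0],0],[[0,0.16,0],[0,0,0],0],[[0,0.16,0],[0,0,0],0],[[0,0.11,0],[0,0,0],0]])

```text
time: 12.45
tool_pos: [0.463, 0.3062, 0.3286]
ee_rot: [-0.0, 0.034, 0.999, -0.0]
force: [-0.5, 0.5, -6.3]
opening: 0.181
grasp_force: 30.0
```

```bash
python3 -c "
from sw import *
from fit import fit
r=watch(['wrist'],44,'d')
t=[a[1] for a in r];th=[a[2] for a in r]
print(np.round(th,4),fit(t,th,13**.5));s=ctrl.sense();print(s['time'],s['tool_pos'],s['ee_rot'])" | grep -v ^wrist
```

```text
[-0.0017 -0.0016 -0.0006 -0.0004  0.0006  0.0007  0.0009  0.0011  0.0014
  0.0016  0.0011  0.0009  0.0014  0.001   0.0006  0.0005  0.      0.0001
 -0.0005 -0.0008 -0.001  -0.001  -0.0016 -0.0015 -0.0018 -0.002  -0.0023
 -0.0022 -0.0018 -0.0019 -0.002  -0.0015 -0.0018 -0.0015 -0.0008 -0.0012
 -0.001  -0.0008 -0.0008 -0.0007 -0.0002 -0.0003 -0.0003 -0.0002] (np.float64(14.6), [np.float64(0.0013848323224945613), np.float64(0.0024899929480865462), 3.605551275463989, np.float64(-0.0006488908305023926)], np.float64(0.00041708658376468454))
14.65 [0.46298785 0.30591726 0.32863955] [ 1.94164431e-05  3.38683544e-02  9.99426302e-01 -9.47373966e-06]
```

Quiet for 2.2 s at under 0.003 rad. Lowering now, with a force check partway through the lips.

>>> move_arm(moves=[[[0,0,-0.3],[0,0,0],0],[[0,0,-0.6],[0,0,0],0],[[0,0,-0.9],[0,0,0],0],[[0,0,-1],[0,0,0],0],[[0,0,-1],[0,0,0],0],[[0,0,-0.9],[0,0,0],0],[[0,0,-0.6],[0,0,0],0],[[0,0,-0.3],[0,0,0],0]])

```text
time: 15.45
tool_pos: [0.4628, 0.3058, 0.2715]
ee_rot: [-0.001, 0.034, 0.999, -0.0]
force: [0.3, -0.8, -6.2]
opening: 0.18
grasp_force: 30.0
```

```bash
python3 - <<'E'
from sw import *
watch(['wrist'],2,'e')
z=load('pics/e_wrist.npz');P=pts(z);Z=P[...,2]
a=np.radians(-3.88);c=P-np.array([.463,.306,0]);X=c[...,0]*np.cos(a)+c[...,1]*np.sin(a);Y=-c[...,0]*np.sin(a)+c[...,1]*np.cos(a)
for nm,lo,hi,xr in(('post',.23,.243,(-.09,-.05)),('crossbar',.239,.252,(-.1,-.03))):
    m=(Z>lo)&(Z<hi)&(X>xr[0])&(X<xr[1])&(abs(Y)<(.04 if nm=='post' else .012))
    if nm=='post': m&=abs(Y)>.011
    y=Y[m];print(nm,[(y[s].min().round(4),y[s].max().round(4),s.sum()) for s in(y>0,y<0) if s.any()])
E
```

```text
wrist 15.45 [0.017 0.017 0.017 0.017] [np.int64(3425), np.int64(3311), np.int64(3347), np.int64(3455)] -0.001 [ 0.3 -0.8 -6.2] [ 0.02  0.01 -0.01]
wrist 15.5 [0.018 0.018 0.018 0.018] [np.int64(3426), np.int64(3307), np.int64(3350), np.int64(3466)] -0.001 [-0.1  0.9 -7. ] [ 0.03  0.02 -0.01]
post [(np.float64(0.0159), np.float64(0.0299), np.int64(549)), (np.float64(-0.0285), np.float64(-0.0151), np.int64(549))]
crossbar [(np.float64(0.0002), np.float64(0.0075), np.int64(1540)), (np.float64(-0.0065), np.float64(-0.0003), np.int64(1310))]
```

>>> move_arm(moves=[[[0,0,-0.2],[0,0,0],0],[[0,0,-0.4],[0,0,0],0],[[0,0,-0.4],[0,0,0],0],[[0,0,-0.4],[0,0,0],0],[[0,0,-0.3],[0,0,0],0],[[0,0,-0.2],[0,0,0],0],[[0,0,-0.2],[0,0,0],0],[[0,0,-0.1],[0,0,0],0]])

```text
time: 16.35
tool_pos: [0.463, 0.3059, 0.2504]
ee_rot: [-0.0, 0.034, 0.999, -0.0]
force: [-0.2, 0.4, -6.5]
opening: 0.179
grasp_force: 30.0
```

>>> move_arm(moves=[[[0,0,-0.05],[0,0,0],0],[[0,0,-0.05],[0,0,0],0],[[0,0,-0.05],[0,0,0],0],[[0,0,0],[0,0,0],0],[[0,0,0],[0,0,0],0],[[0,0,0],[0,0,0],0],[[0,0,0],[0,0,0],0],[[0,0,0],[0,0,0],0]])

```text
time: 17.15
tool_pos: [0.463, 0.306, 0.2491]
ee_rot: [0.0, 0.034, 0.999, 0.0]
force: [-0.5, -0.6, -6.6]
opening: 0.18
grasp_force: 30.0
```

Not seated yet, since the full weight is still on the gripper. Going a little lower.

>>> move_arm(moves=[[[0,0,-0.03],[0,0,0],0],[[0,0,-0.03],[0,0,0],0],[[0,0,-0.02],[0,0,0],0],[[0,0,0],[0,0,0],0],[[0,0,0],[0,0,0],0],[[0,0,0],[0,0,0],0],[[0,0,0],[0,0,0],0],[[0,0,0],[0,0,0],0]])

```text
time: 17.95
tool_pos: [0.463, 0.306, 0.2486]
ee_rot: [0.0, 0.034, 0.999, 0.0]
force: [-1.1, -0.7, -3.0]
opening: 0.18
grasp_force: 30.0
```

>>> move_arm(moves=[[[0,0,-0.03],[0,0,0],0],[[0,0,0],[0,0,0],0],[[0,0,0],[0,0,0],0.2],[[0,0,0],[0,0,0],0.25],[[0,0,0],[0,0,0],0.35],[[0,0,0],[0,0,0],0.5],[[0,0,0],[0,0,0],0.6],[[0,0,0],[0,0,0],0.6]])

```text
time: 18.75
tool_pos: [0.463, 0.3059, 0.248]
ee_rot: [0.0, 0.034, 0.999, 0.0]
force: [-0.2, 0.4, 0.0]
opening: 0.572
grasp_force: 0.0
```

>>> move_arm(moves=[[[0,0,0],[0,0,0],0.6],[[0,0,0.5],[0,0,0],0.6],[[0,0,1],[0,0,0],0.6],[[0,0,2],[0,0,0],0.6],[[0,0,2],[0,0,0],0.6],[[0,0,3],[0,0,0],0.6],[[0,0,3],[0,0,0],0.6],[[0,0,1.5],[0,0,0],0.6]])

```text
time: 19.55
tool_pos: [0.463, 0.3059, 0.3824]
ee_rot: [0.002, 0.034, 0.999, 0.001]
force: [1.1, 0.4, 0.5]
opening: 0.6
grasp_force: 0.0
```

```bash
python3 - <<'E'
from cell import ctrl
from h import *
s=ctrl.sense();print(s['time'],s['tool_pos'],s['force'],s['opening'])
p,d=ctrl.grab_frame('wrist');m=ctrl.camera_model('wrist')
q,_=ctrl.grab_frame('scene')
cv2.imwrite('pics/end.png',np.hstack([p[:,100:540,::-1],cv2.resize(q[120:270,350:490,::-1],(360,400))]))
z=dict(p=p,d=d,**m);P=pts(z);Z=P[...,2]
a=np.radians(-3.88);c=P-np.array([.463,.306,0]);X=c[...,0]*np.cos(a)+c[...,1]*np.sin(a);Y=-c[...,0]*np.sin(a)+c[...,1]*np.cos(a)
m=(abs(Y)<.005)&(X>-.09)&(X<-.03)&(Z>.2)&(Z<.24);print('bar top z',np.median(Z[m]))
for y0 in(-.154,-.108,.108,.154):
    k=(abs(X)<.024)&(abs(Y-y0)<.02)&(abs(Z-.215)<.08);print(y0,k.sum(),np.percentile(Z[k],85).round(4))
E
```

```text
19.55 [0.46295406 0.30590633 0.382397  ] [1.10454633 0.4212311  0.52594604] 0.5999006205631605
bar top z 0.22384028520997123
-0.154 1068 0.2348
-0.108 1089 0.2347
0.108 1123 0.2348
0.154 1108 0.2348
```

View pics/end.png

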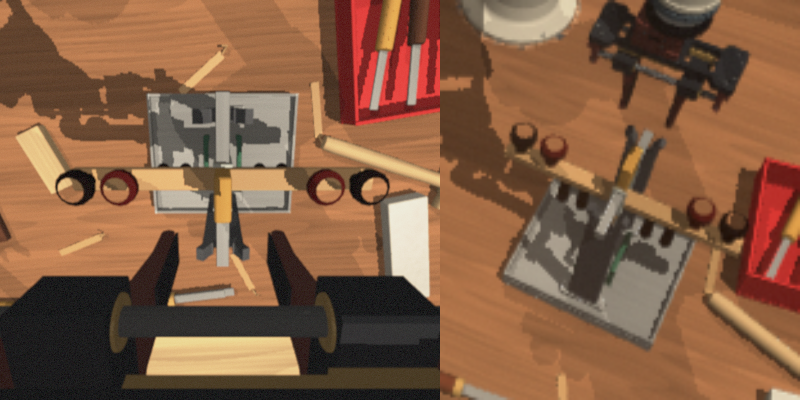

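The hanger is seated in both fork posts, with the cross-bar at (222,95–265) and its top at z≈0.222–0.224. The bar is level and the gripper is clear, so I'm handing in.

```bash
python3 -c "
from cell import ctrl
print(ctrl.job_done())"
```

```text
the job is handed in; nothing more can be done
None
```

The bar is seated level in the drying stand's fork, released with the gripper clear, after hanging quietly above it for 2.2 s (swing under 0.003 rad); I handed the job in at about 20 s, and no verdict came back.

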